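# Rock the seesaw gate and feed the balls down the other chute

## Task

The seesaw gate of the ball sorter is tipped towards one of the two chutes: press its raised end down with a fingertip so that it rocks over its pivot and rests tipped towards the other chute. Then push the stop slide's upright tab sideways to the end of its travel, so that all four steel balls run down that other chute into its bin. Grasp and lift nothing, do not touch the balls, and leave the bins and the loose pieces on the sorter's base plate where they are.

Things in the scene. Friction and masses are not known exactly. Their poses are not given: they have to be found in the camera images.
- sorter: Ball sorter, a fixed metal stand, turned up to 0.3 rad on the bench. Origin: on the bench, right below the middle of the seesaw; x: away from the robot, up the feed channel; y: left along the seesaw; z up (directions below are these). Base plate 280 (x) by 320 (y) by 8 mm thick, from x -90 to +190 mm. A thin pivot post stands at x -80, y 0, 130 mm high.
- feed (a point): Middle of the feed channel's lower lip, on its floor, 136 mm high, 20 mm behind the seesaw's middle. The channel, 25 mm wide inside, runs from here back (+x) 145 mm and up at 0.10 rad; its side walls stand 18 mm over its floor.
- chute_left (a point): Middle of the lower end of the left chute's floor, 50 mm high, 200 mm left of the seesaw's middle. The chute is 54 mm wide and comes down from 100 mm left of the middle, where its floor is 78 mm high; its walls are 15 mm high.
- chute_right (a point): The same for the right chute, its mirror image.
- gate (a joint): Seesaw gate's hinge, rad, -0.28 to +0.28, about the sorter's x axis at 120 mm height. Positive: left (+y) end up, leads to the RIGHT chute; negative: right end up, leads to the LEFT chute. At the start it rests at either end stop; past level it topples the rest by itself. About 1 N on a pad turns it. A trough 230 mm long (y), 42 mm wide, open at both ends.
- gate_weight (a point): Centre of the gate's dark round tumbler weight, 38 mm diameter, 32 mm long along x, on the trough's robot side, 50 mm above the pivot; it moves with the gate and tips it to either end stop.
- pad_left (a point): Middle of the top face of the left thumb pad, a flat steel tab 38 (x) by 34 (y) by 5 mm on the trough's robot side, 96 mm from the pivot along the seesaw and 44 mm towards the robot. It moves with the gate: 147 mm high when raised, 93 mm when down. Only the chute wall, up to 93 mm high, stands near, 16 mm from this point away from the robot.
- pad_right (a point): The same on the right thumb pad, near the gate's right end.
- stop (a joint): Stop slide, m: 0 (at the start, within 2 mm) shut, its blade stands across the feed channel and holds back the balls; it moves along the sorter's +y (left) only, up to 0.045 at its end stop. It takes about 1.5 N, stays where it is left, and frees the balls beyond about 0.025.
- stop_tab (a point): Middle of the top edge of the stop slide's upright steel tab, 20 (x) by 8 (y) by 56 mm tall; this point is 229 mm above the bench, 52 mm behind (+x of) the pivot, on the channel's middle line when shut, and moves with the slide. The tops of the balls behind it lie 163 to 170 mm high, the channel walls beside it at 157 mm.
- bin_left: Loose open black bin under the left chute's end, 116 by 116 mm, 80 mm high with a 36 mm low side towards the sorter, walls and floor 4 mm. Origin: centre of its underside; axes as the sorter's.
- bin_right: The same bin under the right chute's end.
- ball0_center (a point): Centre of steel ball 0, 22 mm diameter, 44 g; the first, against the stop.
- ball1_center (a point): Centre of steel ball 1, 22 mm diameter, 44 g; number 2 in the queue in the feed channel.
- ball2_center (a point): Centre of steel ball 2, 22 mm diameter, 44 g; number 3 in the queue in the feed channel.
- ball3_center (a point): Centre of steel ball 3, 22 mm diameter, 44 g; number 4 in the queue in the feed channel.
- socket: Loose steel socket, 26 mm across, 38 mm tall, standing on the base plate to the left of the feed channel. Origin: centre of its underside. Bystander.
- vblock: Loose steel V-block, 40 by 35 by 32 mm, on the base plate to the right of the feed channel. Origin: centre of its underside. Bystander.
- bushing: Loose turned steel bushing, 48 mm across the flange, 50 mm tall, standing on the base plate at the front left, lower than the pads. Origin: centre of its underside. Bystander.
- gauge_block: Loose steel block, 50 by 30 by 20 mm, on the base plate at the front right. Origin: centre of its underside. Bystander.

How it is judged:
On the way, in this order (a step that is already met when the one before it is completed fails the run):
1. the seesaw gate is rocked over and tipped towards the other chute, the stop still shut (distance of pad_left from where it was at the start of the episode above 0.045 m and (value of joint gate above 0.24 rad or value of joint gate below -0.24 rad) and value of joint stop below 0.012 m), for 0.2 s.
2. the stop slide is pushed open (distance of pad_left from where it was at the start of the episode above 0.045 m and (value of joint gate above 0.24 rad or value of joint gate below -0.24 rad) and value of joint stop above 0.035 m), for 0.1 s.
At the end, for the whole second after the job is handed in: The gate rests tipped to the other side than at the start (joint beyond 0.24 rad, of 0.28), the stop is open (more than 35 of 45 mm), and all four balls lie inside the bin under the chute that the gate now leads to (all of step 2 and ((value of joint gate above 0.24 rad and (x of ball0_center in the frame of bin_right between -0.056 and 0.056 m and y of ball0_center in the frame of bin_right between -0.056 and 0.056 m and z of ball0_center in the frame of bin_right between 0 and 0.045 m) and (x of ball1_center in the frame of bin_right between -0.056 and 0.056 m and y of ball1_center in the frame of bin_right between -0.056 and 0.056 m and z of ball1_center in the frame of bin_right between 0 and 0.045 m) and (x of ball2_center in the frame of bin_right between -0.056 and 0.056 m and y of ball2_center in the frame of bin_right between -0.056 and 0.056 m and z of ball2_center in the frame of bin_right between 0 and 0.045 m) and (x of ball3_center in the frame of bin_right between -0.056 and 0.056 m and y of ball3_center in the frame of bin_right between -0.056 and 0.056 m and z of ball3_center in the frame of bin_right between 0 and 0.045 m)) or (value of joint gate below -0.24 rad and (x of ball0_center in the frame of bin_left between -0.056 and 0.056 m and y of ball0_center in the frame of bin_left between -0.056 and 0.056 m and z of ball0_center in the frame of bin_left between 0 and 0.045 m) and (x of ball1_center in the frame of bin_left between -0.056 and 0.056 m and y of ball1_center in the frame of bin_left between -0.056 and 0.056 m and z of ball1_center in the frame of bin_left between 0 and 0.045 m) and (x of ball2_center in the frame of bin_left between -0.056 and 0.056 m and y of ball2_center in the frame of bin_left between -0.056 and 0.056 m and z of ball2_center in the frame of bin_left between 0 and 0.045 m) and (x of ball3_center in the frame of bin_left between -0.056 and 0.056 m and y of ball3_center in the frame of bin_left between -0.056 and 0.056 m and z of ball3_center in the frame of bin_left between 0 and 0.045 m)))); the robot touches nothing.
It fails at once if a ball is touched by the robot (contact force between any of the fingers, the arm and ball0 above 0.5 N or contact force between any of the fingers, the arm and ball1 above 0.5 N or contact force between any of the fingers, the arm and ball2 above 0.5 N or contact force between any of the fingers, the arm and ball3 above 0.5 N).
It fails at once if a ball is lifted (height (world z) of any of ball0_center, ball1_center, ball2_center, ball3_center above 0.21 m).
It fails at once if a bin is shifted by more than 20 mm or lifted (distance of any of bin_left, bin_right from where it was at the start of the episode above 0.02 m).
It fails at once if a bystander is shifted by more than 20 mm or lifted (distance of any of socket, vblock, bushing, gauge_block from where it was at the start of the episode above 0.02 m).
It also fails if it takes over 43 s, if anything falls off the work surface, if the arm or the gripper's body presses on something with over 40 N, if the wrist force passes 120 N, or if a joint passes its speed limit or range.

## Robot

A 6-joint arm with a two-finger parallel gripper is mounted at the origin on the work surface. World frame = base frame: x ahead of the robot, y to its left, z up, the work surface at z = 0. Lengths are in m, angles in rad, forces in N, time in s.
With the tool pointing down it reaches from about 0.275 to 0.85 m from the base axis. Payload 5.2 kg.
Tool frame: the origin (TCP) lies midway between the tips of the shut fingers; the grasp point (between the pads) lies 19 mm behind it (ctrl.grip_point_offset is the distance from the TCP to the grasp point, in m); y points along the fingers, z is the direction in which the jaws open and shut, and the axes are right-handed (so a half turn about y gives the same grasp; the last joint's range is limited). The gripper opens to 85 mm and grips with 20 to 120 N. Pads are 22 mm wide; open, the fingers measure 114 mm over their backs; the gripper's body (76 mm by 85 mm) begins 54 mm behind the grasp point. The pads swing forward as they close: fully open they stand 13 mm farther back than shut.
Start: joints at [0.976, 0.259, 1.535, -0, 1.348, -0.203], TCP at [0.21, 0.508, 0.231] pointing down, gripper open.
Joint ranges: [-3.14, 3.14], [-0.91, 2.08], [0.19, 2.58], [-1.22, 4.36], [0.22, 2.71], [-3.12, 3.12]. Speed limits (rad/s): [2.57, 2.57, 3.14, 3.14, 3.14, 3.14].

## Interface

Orientations are given as a unit quaternion [w, x, y, z].
In Python, from bench import ctrl gives the robot as it stands. The module is installed in compiled form; this text tells all that it offers.
- The arm moves only by the shell command python3 -m jog 'ROWS'. ROWS is JSON, a list of rows, each a list of 3 entries, a list of its own where there are three numbers: the shift along the tool's x, y, z in cm, then the turn, a rotation vector about the tool's x, y, z in rad, then the finger opening in cm, from 0 to 8.54. In form: [[[tx, ty, tz], [rx, ry, rz], hand], ...]. A call has exactly 10 rows; each row is the pose to reach, as a shift and turn from the pose commanded when the call began, along the tool's axes at that moment; what a row does not reach only later rows make up. A row lasts 1/10 s, in which the tool goes at most 50 mm and 8.59 degrees, less where a joint would pass 70% of its speed; a pose out of reach is approached as far as the arm can. A call with a gripper value outside its range is refused whole. The fingers move at their own pace and stop on an object; the grip force is fixed at half the most. Time passes only in rows, so rows that repeat a pose let the fingers close, or fill a call up. It gives the time, the measured TCP pose, the force and the opening at its end, in the units of the state.
- ctrl.get_obs(): the state, without advancing time (a new reading comes with each control period).
- ctrl.read_camera(name): name is "scene" or "top" or "wrist"; returns the picture (420x560x3 uint8, blue, green, red); there is no depth.
- ctrl.camera_model(name): a dict with "K" (3x3 intrinsics, pixels), "world_from_camera" (4x4, takes a point from camera to world coordinates). Camera axes: x right, y down, z forward; pixel columns grow to the right and rows downward; lengths in m; the calibration is good to about 2 mm. A picture is of the moment at which its call begins: read the wrist's pose just before it. camera_model takes no time and is no camera call; for the wrist camera it gives the pose at the moment of the call.
- ctrl.finish_job(): hands the job in, once; it reports no verdict.
The state is a dict: "t": time; "q": joint angles; "joint_vel": joint speeds; "tau": joint torques, N m; "position": TCP position; "tcp_rot": TCP orientation; "force": force on the tool from outside, world axes, zero at the start; "ft_torque": the same for the moment, N m; "grip_width": finger opening in m.
Only numpy, scipy, OpenCV 4.12 (cv2) and the standard library are available. Lean on these libraries where they do the work, as an engineer would, in place of code of your own. Each camera call takes 0.05 s, during which the arm holds its last target. There are 200 camera calls.

## Working session

There is one attempt and no reset: what is moved stays moved. The work goes in short steps, Python scripts to look and compute and a shell command to move; the robot and the scene stay as the last step left them, time stands still between calls to the robot, and variables do not carry over. Pictures are saved under pics/ and viewed, about 8 in all and at most 12, crops included, and the job is handed in when it is done.

```bash
mkdir -p pics; python3 - <<'E'
from bench import ctrl
import cv2,numpy as np
np.set_printoptions(precision=4,suppress=True)
for n in("scene","top"):
    cv2.imwrite(f"pics/{n}0.png",ctrl.read_camera(n)); m=ctrl.camera_model(n); print(n,m["K"],m["world_from_camera"])
o=ctrl.get_obs();print(o)
E
```

```text
scene [[508.98     0.     278.0226]
 [  0.     508.98   204.9589]
 [  0.       0.       1.    ]] [[ 0.6078  0.4424 -0.6594  1.3441]
 [ 0.794  -0.3473  0.4989 -0.5339]
 [-0.0083 -0.8269 -0.5623  0.7864]
 [ 0.      0.      0.      1.    ]]
top [[489.6015   0.     272.6776]
 [  0.     489.6015 215.2406]
 [  0.       0.       1.    ]] [[ 0.0158 -0.9931  0.1165  0.5175]
 [-0.9999 -0.0157  0.0018  0.0201]
 [ 0.     -0.1165 -0.9932  1.1193]
 [ 0.      0.      0.      1.    ]]
{'t': 0.1, 'q': array([ 0.9762,  0.2593,  1.5359, -0.    ,  1.348 , -0.2028]), 'joint_vel': array([ 0.0008,  0.0001, -0.0021,  0.0018,  0.0001,  0.0006]), 'tau': array([  0.0015, -44.6967, -29.1247,  -0.0002,   0.0062,  -0.    ]), 'position': array([0.2098, 0.5079, 0.2306]), 'tcp_rot': array([-0.693 ,  0.6941, -0.1379,  0.1374]), 'force': array([-0.2057, -0.3036, -0.0683]), 'ft_torque': array([-0.0348, -0.0021, -0.0342]), 'grip_width': 0.08543662431035082}
```

View pics/scene0.png

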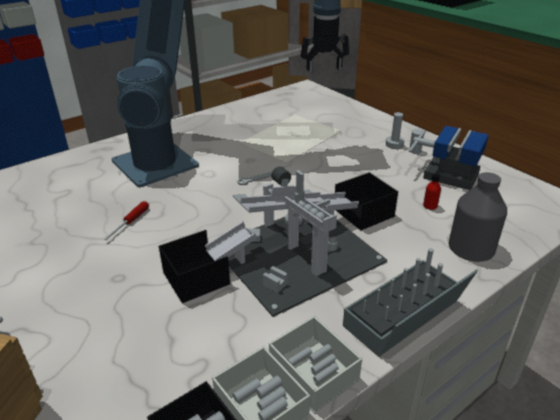

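View pics/top0.png

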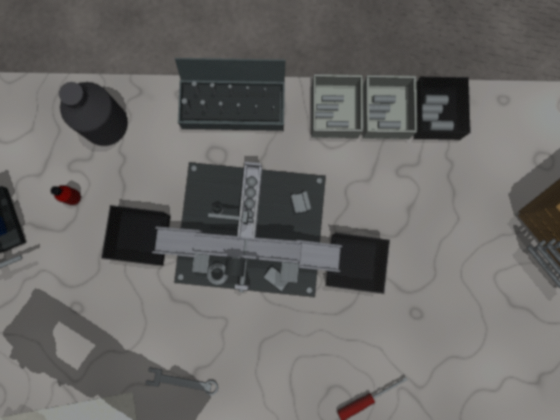

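The scene view shows the sorter in the middle with the weight at about (281,175). The top view shows the base plate corners near (190,165), (326,174), (315,296) and (176,289). I'll zoom in and refine.

```bash
cat > h.py <<'E'
import cv2,numpy as np
from bench import ctrl
np.set_printoptions(precision=4,suppress=True)
def ray(n,uv,z,m=None):
    m=m or ctrl.camera_model(n);T=m["world_from_camera"]
    d=T[:3,:3]@np.linalg.inv(m["K"])@[uv[0],uv[1],1];return T[:3,3]+d*(z-T[2,3])/d[2]
def proj(n,p,m=None):
    m=m or ctrl.camera_model(n);T=np.linalg.inv(m["world_from_camera"]);c=m["K"]@(T[:3,:3]@p+T[:3,3]);return c[:2]/c[2]
E
python3 - <<'E'
from h import *
t=cv2.imread("pics/top0.png");s=cv2.imread("pics/scene0.png")
a=cv2.resize(t[150:310,95:400],None,fx=2.6,fy=2.6,interpolation=cv2.INTER_CUBIC)
a=np.clip(a.astype(float)*1.6,0,255).astype('uint8')
cv2.imwrite("pics/topz.png",a)
b=cv2.resize(s[150:315,155:405],None,fx=3.2,fy=3.2,interpolation=cv2.INTER_CUBIC)
cv2.imwrite("pics/scz.png",b)
for uv in [(190,165),(326,174),(315,296),(176,289)]: print(ray("top",uv,.008))
E
```

```text
[0.7618 0.2153 0.008 ]
[ 0.7456 -0.0994  0.008 ]
[ 0.4671 -0.0756  0.008 ]
[0.4777 0.2367 0.008 ]
```

View pics/topz.png

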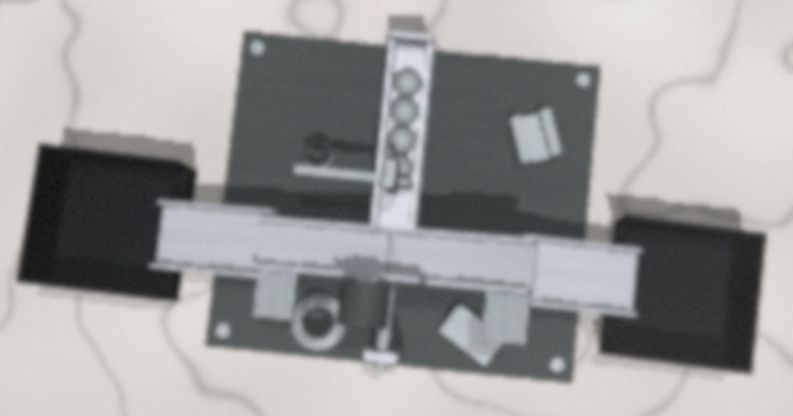

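View pics/scz.png

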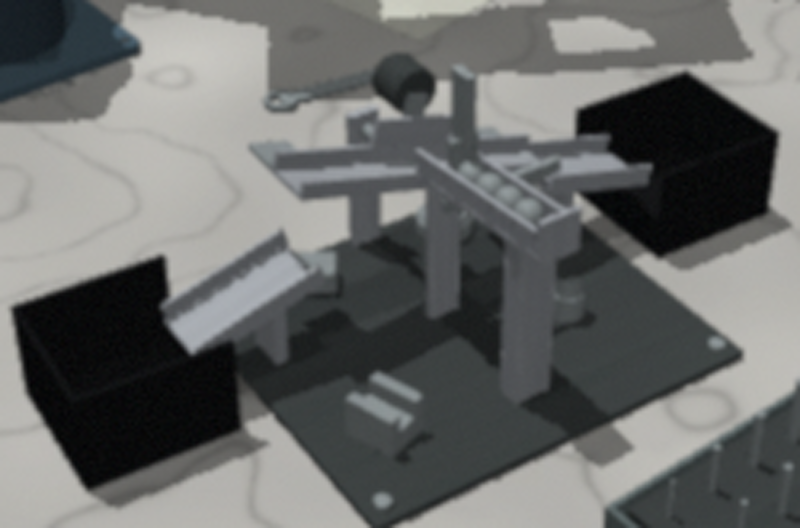

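The crops show the seesaw's right (-y) end raised and the weight leaning left, so the gate leads left. I therefore press pad_right; its top is near (505,315) in the top crop. Plate corners in that crop are (245,30), (600,67), (572,381) and (207,344). The tab is near (397,175).

```bash
cat >> h.py <<'E'
from scipy.spatial.transform import Rotation as R
def cp(u,v): return (95+(u+.5)/2.6-.5,150+(v+.5)/2.6-.5)
C=np.array([ray("top",cp(*c),.008)[:2] for c in [(245,30),(600,67),(572,381),(207,344)]])
L=np.array([[.19,.16],[.19,-.16],[-.09,-.16],[-.09,.16]])
a=C-C.mean(0);b=L-L.mean(0)
th=np.arctan2((b[:,0]*a[:,1]-b[:,1]*a[:,0]).sum(),(a*b).sum())
Rs=R.from_euler('z',th).as_matrix()
org=np.r_[C.mean(0)-Rs[:2,:2]@L.mean(0),0]
def W(x,y,z): return org+Rs@[x,y,z]
def S(p): return Rs.T@(np.array(p)-org)
def tool(p):
    "shift in tool axes (cm) from present TCP to world p"
    o=ctrl.get_obs();w=o["tcp_rot"];r=R.from_quat(w[[1,2,3,0]])
    return r.inv().apply(p-o["position"])*100
E
python3 - <<'E'
from h import *
print(th,org,"resid",C-np.array([W(*l,.008)[:2] for l in L]))
for n,p,c in[("padR",W(-.044,-.092,.147),(505,315)),("padL",W(-.044,.092,.093),(274,295)),("post",W(-.08,0,.13),(380,358))]:
    print(n,p,"from image, sorter frame",S(ray("top",cp(*c),p[2])),proj("top",p))
# tab top-left in scene crop
for n,p,c in[("tab",W(.052,0,.229),(464,74)),]: print(proj("scene",p),"seen",155+c[0]/3.2,150+c[1]/3.2, proj("top",p))
o=ctrl.get_obs();r=R.from_quat(o["tcp_rot"][[1,2,3,0]]).as_matrix();print(r);print("sorter in tool",r.T@Rs)
E
```

```text
-0.08541391817555762 [0.5683 0.0758 0.    ] resid [[-0.0006 -0.0009]
 [-0.0018  0.0017]
 [ 0.0015  0.0011]
 [ 0.0009 -0.0018]]
padR [ 0.5167 -0.0121  0.147 ] from image, sorter frame [-0.0391 -0.0913  0.147 ] [289.0188 273.3747]
padL [0.5324 0.1712 0.093 ] from image, sorter frame [-0.0416  0.0929  0.093 ] [200.3749 264.3623]
post [0.4886 0.0826 0.13  ] from image, sorter frame [-0.0814  0.0006  0.13  ] [241.2127 286.7132]
[299.0458 172.5703] seen 300.0 173.125 [245.5842 215.7891]
[[ 0.9242 -0.0009  0.3819]
 [-0.3819 -0.0014  0.9242]
 [-0.0003 -1.     -0.0016]]
sorter in tool [[ 0.9534 -0.3017 -0.0003]
 [-0.0008 -0.0014 -1.    ]
 [ 0.3017  0.9534 -0.0016]]
```

```bash
python3 - <<'E'
from h import *
print(tool(W(-.046,-.092,.185)))
E
```

```text
[ 48.0348   4.6011 -36.3942]
```

```bash
python3 -m jog '[[[5,0,-3.8],[0,-0.1,0],0],[[9,0,-6.8],[0,-0.2,0],0],[[13,0,-9.8],[0,-0.306,0],0],[[17,0,-12.9],[0,-0.306,0],0],[[21,0,-15.9],[0,-0.306,0],0],[[25,0,-18.9],[0,-0.306,0],0],[[29,0,-22],[0,-0.306,0],0],[[33,0,-25],[0,-0.306,0],0],[[37,0,-28],[0,-0.306,0],0],[[40,0,-30.3],[0,-0.306,0],0]]'
python3 - <<'E'
from h import *
print(tool(W(-.046,-.092,.185)), S(ctrl.get_obs()["position"]),ctrl.get_obs()["q"])
E
```

```text
t: 1.1
position: [0.4635, 0.0752, 0.2312]
tcp_rot: [0.707, -0.706, 0.031, -0.03]
force: [0.9, 1.1, 1.0]
grip_width: 0.0
[ 5.8448  4.6149 -8.2378] [-0.1044 -0.0096  0.2312] [-0.0776  0.1127  1.7172  0.0002  1.3118 -1.5624]
```

```bash
python3 -m jog '[[[2,0,-2.8],[0,0,0],0],[[4,0,-5.6],[0,0,0],0],[[5.8,0,-8.2],[0,0,0],0],[[5.8,1.5,-8.2],[0,0,0],0],[[5.8,3,-8.2],[0,0,0],0],[[5.8,4.6,-8.2],[0,0,0],0],[[5.8,4.6,-8.2],[0,0,0],0],[[5.8,4.6,-8.2],[0,0,0],0],[[5.8,4.6,-8.2],[0,0,0],0],[[5.8,4.6,-8.2],[0,0,0],0]]'
python3 - <<'E'
from h import *
o=ctrl.get_obs();r=R.from_quat(o["tcp_rot"][[1,2,3,0]]).as_matrix()
print(S(o["position"]),Rs.T@r)
a=cv2.resize(ctrl.read_camera("top")[200:320,140:400],None,fx=3,fy=3,interpolation=cv2.INTER_CUBIC)
w=ctrl.read_camera("wrist")
a=cv2.copyMakeBorder(a,0,0,0,0,cv2.BORDER_CONSTANT)
cv2.imwrite("pics/c1.png",np.clip(w*1.3,0,255))
E
```

```text
t: 2.1
position: [0.5144, -0.0095, 0.1862]
tcp_rot: [-0.706, 0.707, -0.03, 0.031]
force: [0.3, -0.6, 0.3]
grip_width: 0.0001
[-0.0465 -0.0896  0.1862] [[ 1.      0.0017  0.0002]
 [-0.0002 -0.0002  1.    ]
 [ 0.0017 -1.     -0.0002]][ WARN:0@2.757] global loadsave.cpp:1063 imwrite_ Unsupported depth image for selected encoder is fallbacked to CV_8U.
```

View pics/c1.png

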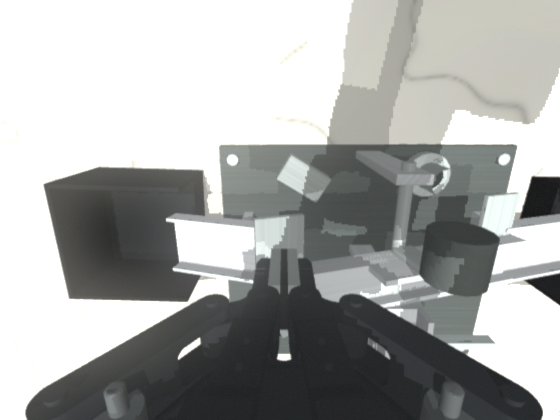

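The wrist view shows the fingertips at (285,262), just over the right pad at (280,235). The weight at (458,258) is well clear. I'll press now.

```bash
python3 -m jog '[[[0,1.5,-0.6],[0,0,0],0],[[0,2.8,-0.6],[0,0,0],0],[[0,3.6,-0.6],[0,0,0],0],[[0,4.4,-0.6],[0,0,0],0],[[0,5.2,-0.6],[0,0,0],0],[[0,6.0,-0.6],[0,0,0],0],[[0,6.8,-0.6],[0,0,0],0],[[0,7.6,-0.6],[0,0,0],0],[[0,7.6,-0.6],[0,0,0],0],[[0,7.6,-0.6],[0,0,0],0]]'
python3 -m jog '[[[0,-3,0],[0,0,0],0],[[0,-6,0],[0,0,0],0],[[0,-9,0],[0,0,0],0],[[0,-12,0],[0,0,0],0],[[0,-15,0],[0,0,0],0],[[0,-15,0],[0,0,0],0],[[0,-15,0],[0,0,0],0],[[0,-15,0],[0,0,0],0],[[0,-15,0],[0,0,0],0],[[0,-15,0],[0,0,0],0]]'
python3 - <<'E'
from h import *
print(S(ctrl.get_obs()["position"]))
s=ctrl.read_camera("scene")
cv2.imwrite("pics/c2.png",cv2.resize(s[140:290,155:405],None,fx=3,fy=3,interpolation=cv2.INTER_CUBIC))
E
```

```text
t: 3.2
position: [0.5133, -0.0155, 0.1091]
tcp_rot: [0.707, -0.706, 0.03, -0.03]
force: [-0.8, -0.1, 1.0]
grip_width: 0.0003
t: 4.2
position: [0.5128, -0.0154, 0.2582]
tcp_rot: [0.707, -0.706, 0.031, -0.03]
force: [0.7, 1.0, -1.2]
grip_width: 0.0006
[-0.0475 -0.0956  0.2582]
```

View pics/c2.png

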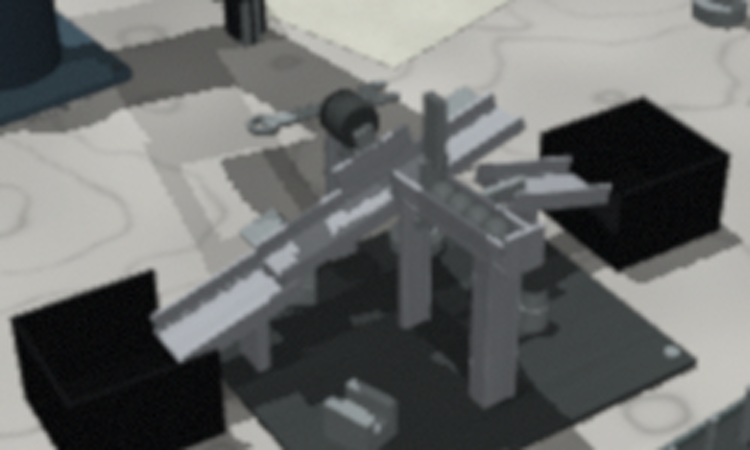

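The gate now leans right: its left end is up and the weight, at crop (350,117), has swung over. Next, I position beside the tab at its right.

```bash
python3 -m jog '[[[3,0,1.2],[0,0,0],0],[[6,0,2.4],[0,0,0],0],[[9,0,4],[0,0,0],0],[[9.95,0,5],[0,0,0],0],[[9.95,-0,5],[0,0,0],0],[[9.95,2,5],[0,0,0],0],[[9.95,4,5],[0,0,0],0],[[9.95,5.5,5],[0,0,0],0],[[9.95,5.5,5],[0,0,0],0],[[9.95,5.5,5],[0,0,0],0]]'
python3 - <<'E'
from h import *
print(S(ctrl.get_obs()["position"]))
s=ctrl.read_camera("scene")
cv2.imwrite("pics/c3.png",cv2.resize(s[120:250,205:375],None,fx=4,fy=4,interpolation=cv2.INTER_CUBIC))
E
```

```text
t: 5.25
position: [0.6159, 0.0254, 0.2047]
tcp_rot: [-0.706, 0.707, -0.031, 0.03]
force: [0.8, -0.6, 0.1]
grip_width: -0.0004
[ 0.0517 -0.0462  0.2047]
```

View pics/c3.png

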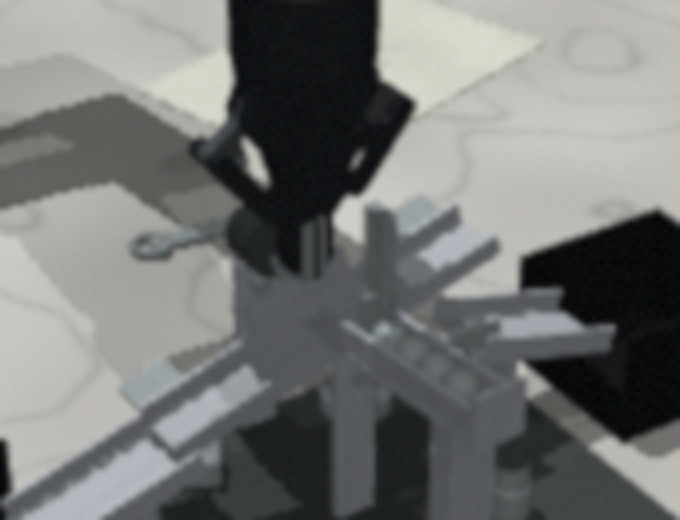

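The fingertips are at (310,270), beside the tab at (382,260) and clear of the balls. I'll push left.

```bash
python3 -m jog '[[[0,0,1.5],[0,0,0],0],[[0,0,2.5],[0,0,0],0],[[0,0,3.3],[0,0,0],0],[[0,0,4],[0,0,0],0],[[0,0,4.7],[0,0,0],0],[[0,0,5.4],[0,0,0],0],[[0,0,6.1],[0,0,0],0],[[0,0,6.7],[0,0,0],0],[[0,0,7.0],[0,0,0],0],[[0,0,7.0],[0,0,0],0]]'
python3 - <<'E'
from h import *
print(S(ctrl.get_obs()["position"]))
s=ctrl.read_camera("scene")
cv2.imwrite("pics/c4.png",cv2.resize(s[120:320,155:405],None,fx=3,fy=3,interpolation=cv2.INTER_CUBIC))
E
```

```text
t: 6.3
position: [0.6226, 0.0962, 0.2041]
tcp_rot: [0.707, -0.706, 0.03, -0.03]
force: [-0.2, -0.7, -0.3]
grip_width: 0.0001
[0.0524 0.025  0.2041]
```

View pics/c4.png

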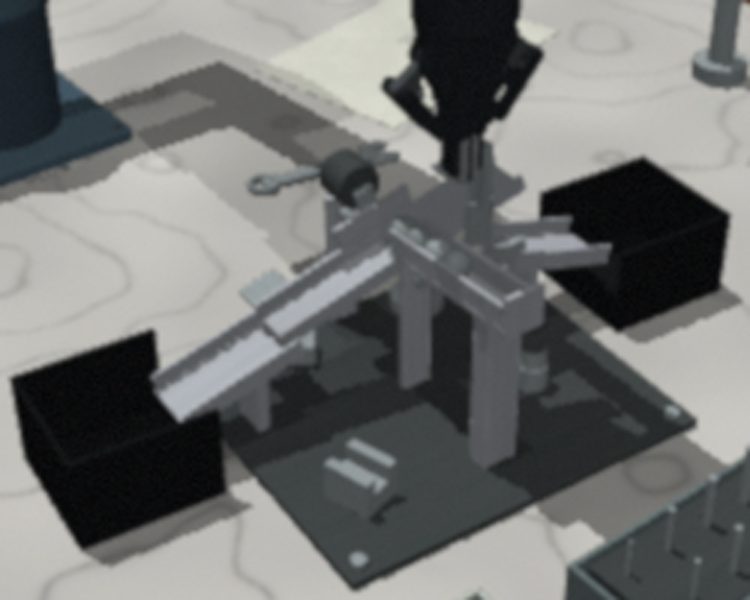

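The balls are rolling down the channel, with the tab at crop (479,190). The force stays small, so the end stop isn't reached yet. I'll go on gently.

```bash
python3 -m jog '[[[0,0,0.1],[0,0,0],0],[[0,0,0.1],[0,0,0],0],[[0,0,0.2],[0,0,0],0],[[0,0,0.2],[0,0,0],0],[[0,0,0.2],[0,0,0],0],[[0,0,0.2],[0,0,0],0],[[0,0,0.2],[0,0,0],0],[[0,0,0.2],[0,0,0],0],[[0,0,0.2],[0,0,0],0],[[0,0,0.2],[0,0,0],0]]'
python3 - <<'E'
from h import *
o=ctrl.get_obs();print(S(o["position"]),o["force"],o["tau"])
p=ctrl.read_camera("scene");top=ctrl.read_camera("top")
a=cv2.resize(p[130:260,200:400],(800,520),interpolation=cv2.INTER_CUBIC)
cv2.imwrite("pics/c5.png",a)
for y in(.035,.04,.045): print(y,[((q-[200,130])*4).round(1) for q in [proj("scene",W(.052,y,.229))]])
E
```

```text
t: 7.35
position: [0.6229, 0.0975, 0.2043]
tcp_rot: [0.706, -0.706, 0.03, -0.03]
force: [-0.7, -1.3, -1.1]
grip_width: -0.0001
[0.0525 0.0263 0.2043] [-0.7288 -1.2826 -1.1273] [  0.8284 -54.4486 -29.8064   0.4859  -0.1922   0.0086]
0.035 [array([449.2, 152.3])]
0.04 [array([456.7, 149.7])]
0.045 [array([464.1, 147.2])]
```

View pics/c5.png

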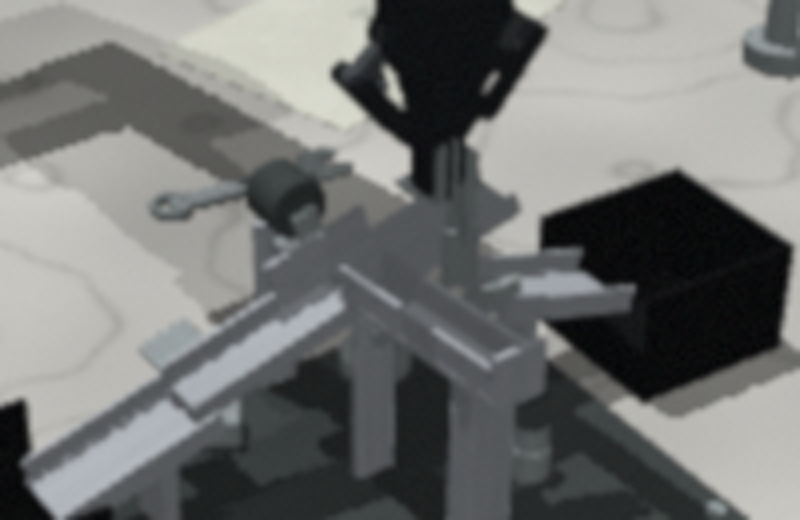

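The channel is empty and the tab top, near crop (461,147), works out to about 43 mm. One small extra push, then I retreat and look at the bins.

```bash
python3 -m jog '[[[0,0,0.1],[0,0,0],0],[[0,0,0.2],[0,0,0],0],[[0,0,0.2],[0,0,0],0],[[0,0,0.2],[0,0,0],0],[[0,0,-1],[0,0,0],0],[[0,0,-2.5],[0,0,0],0],[[0,-3,-3],[0,0,0],0],[[0,-6,-3],[0,0,0],0],[[0,-9,-3],[0,0,0],0],[[0,-12,-3],[0,0,0],0]]'
python3 -m jog '[[[-5,0,0],[0,0,0],0],[[-10,0,0],[0,0,0],0],[[-14,0,0],[0,0,0],0],[[-18,0,0],[0,0,0],0],[[-22,0,3],[0,0,0],0],[[-22,0,8],[0,0,0],0],[[-22,0,12],[0,0,0],0],[[-22,0,16],[0,0,0],0],[[-22,0,20],[0,0,0],0],[[-22,0,20],[0,0,0],0]]'
python3 - <<'E'
from h import *
p=ctrl.read_camera("top")
a=cv2.resize(p[140:310,90:400],None,fx=2.58,fy=2.58,interpolation=cv2.INTER_CUBIC)
a=(255*(a/255.)**.5).astype('uint8')
cv2.imwrite("pics/c6.png",a)
s=ctrl.read_camera("scene");cv2.imwrite("pics/c7.png",cv2.resize(s[140:310,155:405],None,fx=3.2,fy=3.2,interpolation=cv2.INTER_CUBIC))
E
```

```text
t: 8.45
position: [0.6204, 0.0666, 0.3258]
tcp_rot: [0.707, -0.706, 0.03, -0.031]
force: [-0.0, 0.5, 0.1]
grip_width: 0.0002
t: 9.45
position: [0.4183, 0.2891, 0.3242]
tcp_rot: [0.707, -0.706, 0.029, -0.029]
force: [0.2, -0.5, 0.6]
grip_width: 0.0001
```

View pics/c6.png

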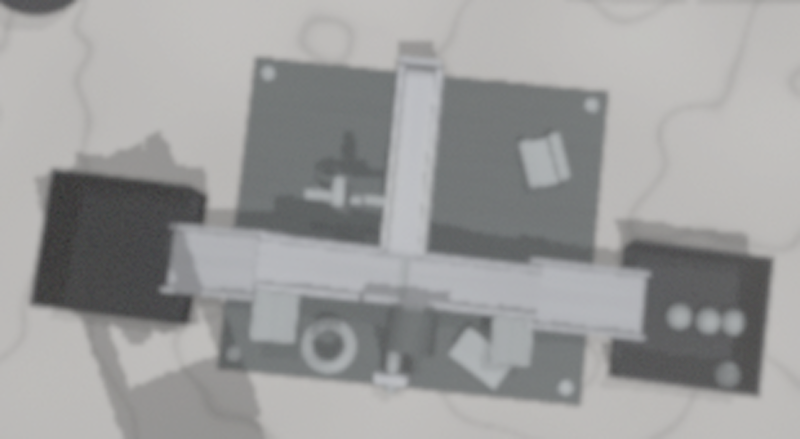

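View pics/c7.png

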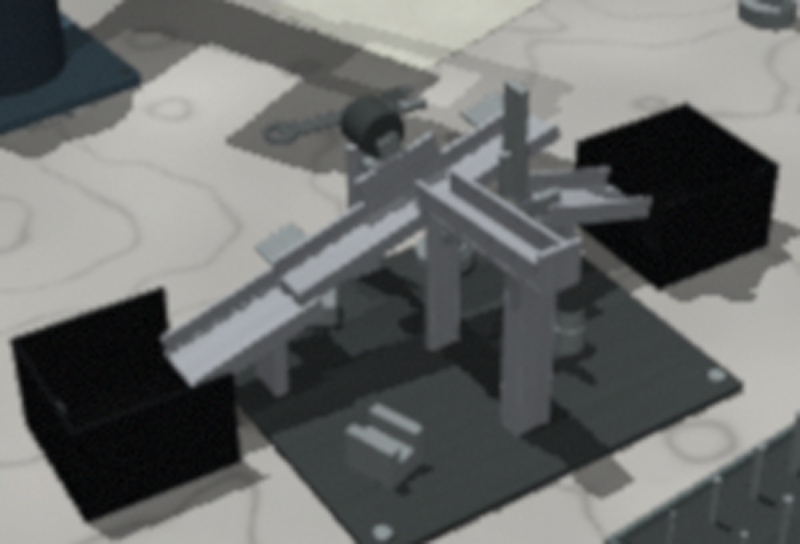

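Four balls lie in the right bin, at crop (680,317), (709,321), (733,322) and (727,374). The gate is tipped right, the tab is at its end, and the bins and loose pieces are in place. I'll let things settle for a second, then hand in.

```bash
python3 -m jog '[[[0,0,0],[0,0,0],0],[[0,0,0],[0,0,0],0],[[0,0,0],[0,0,0],0],[[0,0,0],[0,0,0],0],[[0,0,0],[0,0,0],0],[[0,0,0],[0,0,0],0],[[0,0,0],[0,0,0],0],[[0,0,0],[0,0,0],0],[[0,0,0],[0,0,0],0],[[0,0,0],[0,0,0],0]]'
python3 -c "
from bench import ctrl;print(ctrl.finish_job())"
```

```text
t: 10.55
position: [0.4183, 0.2858, 0.3243]
tcp_rot: [-0.706, 0.706, -0.03, 0.03]
force: [-0.6, -0.4, 0.4]
grip_width: -0.0001
the job is handed in; nothing more can be done
None
```

I pressed the raised right pad down with the shut fingertips, and the gate rocked over to lead to the right chute. I then pushed the stop tab left, backed off, and handed the job in at 10.6 s; the hand-in reports no verdict.

- **Balls:** the last pictures show all four in the right bin and the feed channel empty.
- **Gate:** it rests tipped right in the last pictures.
- **Stop:** the tab measured about 43 of 45 mm in the scene picture, before a last 2 mm push. I never felt a clear force from the end stop, so that it is fully at its end rests on the pictures and the fingertip position.
- **Bins, loose pieces and robot:** by eye, the bins and loose pieces look unmoved, but I didn't measure their shifts. The arm stood clear of everything at hand-in.

No check failed. The only small disagreement was in the pad positions: the picture estimates differed from the fitted sorter frame by up to 5 mm in x, which didn't matter for the press.

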